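Pack washed moulds and stack the nested totes

TASK

Pack away the washed moulds: put every large mould into the bottom tote and every small mould into the tote that you stack on it, and leave the middle-size moulds and the glass jar where they stand. The two empty totes come nested in each other: take them apart and stack both on the bottom tote, three high, with each tote turned end for end from the one below so that it rests on its feet on the rim and does not nest. The top tote stays empty as the cover.

Things in the scene. Friction and masses are not known exactly. Their poses are not given: they have to be found in the camera images.
- bottom_tote: Pale yellow open tote, fixed on a 6 mm grey tray at the left or right, empty. All three totes are alike: 230 x 168 mm (x by y) over the rim, 85 high; origin at the centre of the underside (here 6 mm over the table), x along the length, z up. Inside at the floor 190 x 128 mm, at the mouth 214 x 152; floor 4 mm thick. Walls taper to 198 x 136 outside at the bottom.
- tote_1: Loose empty tote, 200 g, same make as bottom_tote, on the table opposite it. Its rim is an upright band 8 mm thick and 32 deep (z 53 to 85 mm); the long sides are plain and can be pinched there. Each short end has two feet sticking out (underside at z = 12 mm) and two 24 mm slots above them: far apart (y = +-46) at the +x end, close (y = +-22) at the -x end.
- tote_2: Loose empty tote like tote_1, at the start nested in it the same way round, origin 32 mm higher; lifts straight out. Set on another tote the same way round, the feet drop into its slots and it nests, only 32 mm above; turned half a turn, the feet land on the rim and it stacks 73 mm above, its bottom 12 mm inside the mouth with about 6 mm of play all round.
- bottom_lip (a point): Tip of the hand lip of bottom_tote, at x = 132, y = 0, z = 79 mm in its frame. Every tote has such a lip: a 60 mm wide, 6 mm thick tab sticking out 17 mm from the rim at its +x end, the end whose slots are far apart.
- large_1: Large metal mould: plain aluminium round cup standing upside down, closed end up, 60 mm across at the bottom and 2 mm less at the top, 60 mm high, about 90 g; origin at the centre of its lower face, z up. Some may be absent (None).
- large_2: Large metal mould: plain aluminium round cup standing upside down, closed end up, 60 mm across at the bottom and 2 mm less at the top, 60 mm high, about 90 g; origin at the centre of its lower face, z up. Some may be absent (None).
- large_3: Large metal mould: plain aluminium round cup standing upside down, closed end up, 60 mm across at the bottom and 2 mm less at the top, 60 mm high, about 90 g; origin at the centre of its lower face, z up. Some may be absent (None).
- small_1: Small metal mould: plain aluminium round cup standing upside down, closed end up, 40 mm across at the bottom and 2 mm less at the top, 44 mm high, about 50 g; origin at the centre of its lower face, z up. Some may be absent (None).
- small_2: Small metal mould: plain aluminium round cup standing upside down, closed end up, 40 mm across at the bottom and 2 mm less at the top, 44 mm high, about 50 g; origin at the centre of its lower face, z up. Some may be absent (None).
- small_3: Small metal mould: plain aluminium round cup standing upside down, closed end up, 40 mm across at the bottom and 2 mm less at the top, 44 mm high, about 50 g; origin at the centre of its lower face, z up. Some may be absent (None).
- mid_1: Middle-size metal mould: plain aluminium round cup standing upside down, closed end up, 50 mm across at the bottom and 2 mm less at the top, 52 mm high, about 70 g; origin at the centre of its lower face, z up. Always present; to be left where it stands.
- mid_2: Middle-size metal mould: plain aluminium round cup standing upside down, closed end up, 50 mm across at the bottom and 2 mm less at the top, 52 mm high, about 70 g; origin at the centre of its lower face, z up. Always present; to be left where it stands.
- jar: Amber glass jar with steel cap among the moulds, 52 mm across, 75 mm high, origin at the centre of its underside; a bystander to leave alone.
Things that resemble listed ones, but are neither listed nor needed, are in the scene too. Leave any red look-alike of the large_3 alone.

How it is judged:
By the outcome, as a careful person would: the job done as asked, in the order asked, and still so for the second after the job is handed in, with the robot touching nothing.
Of large_1, large_2, large_3, small_1, small_2, small_3 only 4 to 5 are there at a start; the rules pass over those that are not, and their reading is None.
At some moment in a run one of large_1, large_2, large_3, small_1, small_2, small_3 may be knocked a few centimetres aside while the robot is not near it.
It also fails if it takes over 208 s, if anything falls off the work surface, if the arm or the gripper's body presses on something with over 40 N, if the wrist force passes 120 N, or if a joint passes its speed limit or range.

ROBOT

A 6-joint arm with a two-finger parallel gripper is mounted at the origin on the work surface. World frame = base frame: x ahead of the robot, y to its left, z up, the work surface at z = 0. Lengths are in m, angles in rad, forces in N, time in s.
With the tool pointing down it reaches from about 0.25 to 0.8 m from the base axis. Payload 3.9 kg.
Tool frame: the origin (TCP) lies midway between the tips of the shut fingers; the grasp point (between the pads) lies bot.tcp_to_grasp behind it (bot.tcp_to_grasp is the distance from the TCP to the grasp point, in m); z points along the fingers, y is the line along which they close (so a half turn about z gives the same grasp; the last joint's range is limited). The gripper opens to 85 mm and grips with 20 to 120 N. Pads are 22 mm wide; open, the fingers measure 114 mm over their backs; the gripper's body (76 mm by 85 mm) begins 54 mm behind the grasp point. The pads swing forward as they close: fully open they stand 13 mm farther back than shut.
Start: joints at [-1.115, 0.26, -0.138, 1.173, 0, 1.571], TCP at [0.231, -0.471, 0.231] pointing down, gripper open.
Joint ranges: [-2.78, 2.78], [-0.83, 1.72], [-1.28, 1.37], [-1.9, 2.12], [-1.57, 1.48], [-3.14, 3.14]. Speed limits (rad/s): [2.57, 2.57, 3.14, 3.14, 3.14, 3.14].

INTERFACE

Orientations are given as [roll, pitch, yaw] about the fixed x, y, z axes, in that order (R = Rz(yaw) Ry(pitch) Rx(roll)).
In Python, from workcell import bot, imaging, ticket gives the robot as it stands. The module is installed in compiled form; this text tells all that it offers.
- The arm moves only by the tool carry_out, never from a script. Its argument "commands" is a list that holds one entry, the list of rows, each a list of 7 numbers: the turn, a rotation vector about the tool's x, y, z in rad, then the shift along the tool's x, y, z in mm, then the finger opening in mm, from 0 to 85.4. In form: [[[ax, ay, az, x, y, z, fingers], ...]]. A call has 1 to 8 rows; each row is the pose to reach, as a shift and turn from the pose commanded when the call began, along the tool's axes at that moment; what a row does not reach only later rows make up. A row lasts 1/10 s, in which the tool goes at most 50 mm and 8.59 degrees, less where a joint would pass 70% of its speed; a pose out of reach is approached as far as the arm can. A call with a gripper value outside its range is refused whole. The fingers move at their own pace and stop on an object; "grip_force" is the grip in N (left out, the last holds). Time passes only in rows, so rows that repeat a pose let the fingers close. It gives the time, the measured TCP pose, the force, the opening and the grip force at its end, in the units of the state.
- bot.state(): the state, without advancing time (a new reading comes with each control period).
- imaging.capture(name): name is "side" or "top" or "wrist"; returns a dict with "color" (480x640x3 uint8, red, green, blue), "range_z" (480x640 float32, m along the optical axis (not along the pixel's ray), 0 where there is no reading), "intrinsics" (3x3 intrinsics, pixels), "world_from_camera" (4x4, takes a point from camera to world coordinates). Camera axes: x right, y up, looking along -z (the intrinsics and any distortion apply to the point x, -y, -z); pixel columns grow to the right and rows downward; lengths in m; the calibration is good to about 2 mm. A picture is of the moment at which its call begins.
- ticket.close_job(): hands the job in; it is judged then, once.
The state is a dict: "clock": time; "qpos": joint angles; "dq": joint speeds; "joint_torque": joint torques, N m; "eef_pos": TCP position; "tcp_rot": TCP orientation; "ft_force": force on the tool from outside, world axes, zero at the start; "moment": the same for the moment, N m; "opening": opening from 0.0 (shut) to 1.0 (fully open); "gripper_force": force on a finger pad.
Only numpy, scipy, OpenCV 4.12 (cv2) and the standard library are available. Lean on these libraries where they do the work, as an engineer would, in place of code of your own. Each camera call takes 0.05 s, during which the arm holds its last target. There are 200 camera calls.

## Working session

There is one attempt and no reset: what is moved stays moved. The work goes in short steps, Python scripts to look and compute and a tool call to move; the robot and the scene stay as the last step left them, time stands still between calls to the robot, and variables do not carry over. Pictures are saved under pics/ and viewed, at most 14 in all, crops included, and the job is handed in when it is done.

Besides the shell and the picture viewer there is one more tool, called after "Call:" as name([rows], argument=value, ...), one row to a line, values as JSON. carry_out: Moves the arm, as the interface text tells. Its arguments: {"type":"object","properties":{"commands":{"type":"array"},"grip_force":{"type":"number"}},"required":["commands"]}

```bash
mkdir -p pics; cat > h.py <<'E'
import numpy as np, cv2
from workcell import bot, imaging, ticket
from scipy.spatial.transform import Rotation as R
def snap(n,f=None):
    c=imaging.capture(n)
    if f: cv2.imwrite(f'pics/{f}.png',c['color'][:,:,::-1])
    return c
def cloud(c):
    d=c['range_z'];K=c['intrinsics'];T=c['world_from_camera']
    v,u=np.mgrid[:480,:640]
    p=np.stack([(u-K[0,2])/K[0,0]*d,-(v-K[1,2])/K[1,1]*d,-d],-1)
    P=p@T[:3,:3].T+T[:3,3]; P[d==0]=np.nan
    return P
def ray(c,u,v,z):
    K=c['intrinsics'];T=c['world_from_camera']
    r=T[:3,:3]@np.array([(u-K[0,2])/K[0,0],-(v-K[1,2])/K[1,1],-1]);o=T[:3,3]
    return o+r*(z-o[2])/r[2]
E
python3 - <<'E'
from h import *
for n in ('top','side','wrist'):
    c=snap(n,n+'0'); print(n,c['intrinsics'].round(1).tolist(),c['world_from_camera'].round(3).tolist())
s=bot.state(); print({k:np.round(v,3).tolist() if v is not None else v for k,v in s.items()}, bot.tcp_to_grasp)
E
```

```text
top [[540.1, 0.0, 318.4], [0.0, 540.1, 238.9], [0.0, 0.0, 1.0]] [[-0.025, 0.998, -0.054, 0.423], [-1.0, -0.025, -0.003, 0.01], [-0.004, 0.054, 0.999, 1.255], [0.0, 0.0, 0.0, 1.0]]
side [[610.6, 0.0, 316.6], [0.0, 610.6, 232.9], [0.0, 0.0, 1.0]] [[-0.809, 0.436, -0.394, -0.058], [-0.588, -0.603, 0.539, 0.74], [-0.003, 0.668, 0.744, 1.135], [0.0, 0.0, 0.0, 1.0]]
wrist [[345.9, 0.0, 320.2], [0.0, 345.9, 243.0], [0.0, 0.0, 1.0]] [[0.44, 0.864, 0.247, 0.294], [-0.898, 0.423, 0.119, -0.442], [-0.001, -0.274, 0.962, 0.373], [0.0, 0.0, 0.0, 1.0]]
{'clock': 0.15, 'qpos': [-1.115, 0.261, -0.139, 1.173, -0.0, 1.571], 'dq': [-0.0, -0.001, 0.004, -0.003, 0.001, -0.001], 'joint_torque': [0.001, -40.601, 25.417, 0.013, -0.0, -0.0], 'eef_pos': [0.231, -0.471, 0.231], 'tcp_rot': [-3.14, 0.0, 0.456], 'ft_force': [-0.161, -0.492, -0.231], 'moment': [0.056, 0.007, -0.045], 'gripper_force': 0.0, 'opening': 1.0} 0.0187
```

View pics/top0.png

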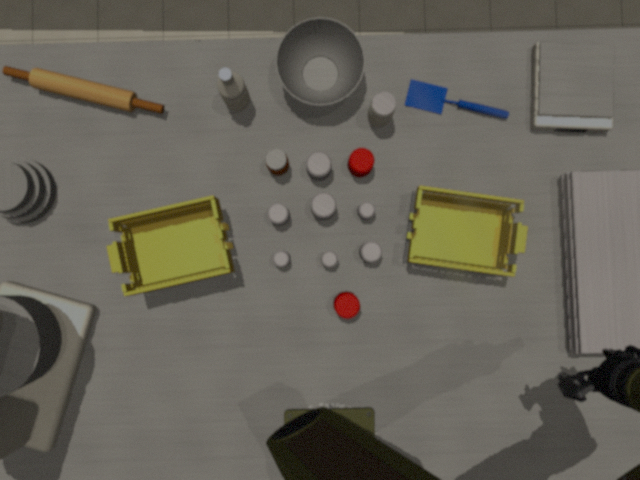

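View pics/side0.png

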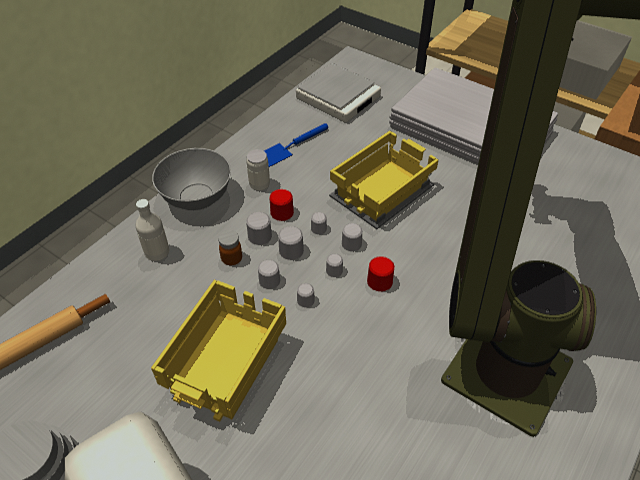

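The top view has the bottom tote at (465,232) with its lip to the right, the nested totes at (172,247) with their lip to the left, and 7 grey moulds between columns 278 and 371. The jar is at (277,162), red look-alikes at (361,162) and (347,305). The side view agrees.

```bash
cat >> h.py <<'E'
def moulds(c):
    "grey discs with top height 35..70 mm: (x,y,z,diam,u,v)"
    P=cloud(c);col=c['color'].astype(int);sat=col.max(2)-col.min(2)
    z=P[...,2]
    m=((z>.036)&(z<.068)&(sat<25)&(P[...,0]>.3)&(P[...,0]<.72)&(abs(P[...,1])<.2)).astype(np.uint8)
    n,l,s,ce=cv2.connectedComponentsWithStats(m)
    out=[]
    for i in range(1,n):
        if s[i,4]<60: continue
        q=P[l==i]; zt=np.percentile(q[:,2],60); t=q[abs(q[:,2]-zt)<.006]
        # top-face disc : ray plane centre
        mm=np.zeros_like(m);
        mm[(l==i)&(abs(z-zt)<.006)]=1
        (u,v),r=cv2.minEnclosingCircle(np.argwhere(mm)[:,::-1].astype(np.float32))
        p=ray(c,u,v,zt); d=2*np.sqrt(mm.sum()/np.pi)
        dep=np.nanmedian(c['range_z'][l==i])
        out.append((p[0],p[1],zt,d*dep/c['intrinsics'][0,0],u,v))
    return np.array(out)
def totefit(c,zr,lo,ylo,yhi):
    P=cloud(c);col=c['color'].astype(int);z=P[...,2]
    m=(col[...,0]-col[...,2]>50)&(z>lo)&(z<zr+.012)&(P[...,1]>ylo)&(P[...,1]<yhi)&(col[...,1]>col[...,0]*.7)
    v,u=np.nonzero(m)
    X=np.array([ray(c,a,b,zr)[:2] for a,b in zip(u,v)])
    return X,P[m]
E
python3 - <<'E'
from h import *
c=snap('top')
print(moulds(c).round(4))
for zr,lo,a,b in ((.091,.086,-.5,-.1),(.117,.112,.1,.6)):
    X,Q=totefit(c,zr,lo,a,b)
    (cx,cy),(w,h),an=cv2.minAreaRect(X.astype(np.float32)); print('rim',len(X),cx,cy,w,h,an, np.percentile(Q[:,2],[5,50,95]))
    X,Q=totefit(c,zr-.006,zr-.014,a,b);print(np.c_[X.min(0),X.max(0)].round(3))
    # histogram z
    X,Q=totefit(c,zr,0.0,a,b); print(np.histogram(Q[:,2],bins=np.arange(0,.13,.006)))
E
```

```text
[[ 6.574000e-01  8.800000e-03  5.910000e-02  5.630000e-02  3.185439e+02
   1.630165e+02]
 [ 5.651000e-01  5.000000e-04  5.930000e-02  5.640000e-02  3.233611e+02
   2.040000e+02]
 [ 5.530000e-01 -9.660000e-02  4.320000e-02  3.690000e-02  3.665555e+02
   2.091111e+02]
 [ 5.498000e-01  1.029000e-01  5.120000e-02  4.670000e-02  2.777434e+02
   2.124292e+02]
 [ 4.584000e-01 -1.030000e-01  5.080000e-02  4.710000e-02  3.710000e+02
   2.509167e+02]
 [ 4.480000e-01  9.910000e-02  4.330000e-02  3.690000e-02  2.806832e+02
   2.579427e+02]
 [ 4.446000e-01 -9.300000e-03  4.360000e-02  3.670000e-02  3.290769e+02
   2.582308e+02]]
rim 1105 0.49534299969673157 -0.31296056509017944 0.2440226674079895 0.16648434102535248 80.33111572265625 [0.08670164 0.08999011 0.09384626]
[[ 0.398  0.596]
 [-0.439 -0.179]]
(array([ 414, 3662,  750,   99,  164,   80,   71,  105,  105,  171,   48,
         14,   40,  147,  679,  545,    5,    0,    0,    0,    0]), array([0.   , 0.006, 0.012, 0.018, 0.024, 0.03 , 0.036, 0.042, 0.048,
       0.054, 0.06 , 0.066, 0.072, 0.078, 0.084, 0.09 , 0.096, 0.102,
       0.108, 0.114, 0.12 , 0.126]))
rim 1172 0.47865599393844604 0.33601120114326477 0.16633841395378113 0.24524421989917755 11.428061485290527 [0.11249447 0.11593745 0.11940927]
[[0.377 0.582]
 [0.202 0.462]]
(array([   1,    0,    2,   12,   95, 3152, 2239,  867,  292,  145,   94,
        135,  170,  340,  223,   61,   61,  116,  439,  915,   40]), array([0.   , 0.006, 0.012, 0.018, 0.024, 0.03 , 0.036, 0.042, 0.048,
       0.054, 0.06 , 0.066, 0.072, 0.078, 0.084, 0.09 , 0.096, 0.102,
       0.108, 0.114, 0.12 , 0.126]))
```

Heights and diameters give 2 large moulds, 3 small and 2 mid, each within 2 mm of the listed size. Next I'll refine the tote poses.

```bash
cat >> h.py <<'E'
def tote(c,zr,ylo,yhi):
    "centre x,y and axis angle(long axis, rad near pi/2) from rim band top; corners only for length"
    X,_=totefit(c,zr,zr-.006,ylo,yhi)
    an=np.pi/2; cen=X.mean(0)
    for _ in range(6):
        e=np.array([np.cos(an),np.sin(an)]);n=np.array([-e[1],e[0]])
        a=(X-cen)@e;b=(X-cen)@n
        k1=b>.06;k2=b<-.06
        s1=np.polyfit(a[k1],b[k1],1)[0];s2=np.polyfit(a[k2],b[k2],1)[0]
        an+=np.arctan((s1+s2)/2)
        bc=(np.percentile(b,1)+np.percentile(b,99))/2
        kk=abs(b-bc)>.062
        ac=(np.percentile(a[kk],.5)+np.percentile(a[kk],99.5))/2
        cen=cen+ac*e+bc*n
    return cen,an,np.ptp(a[kk]),np.percentile(b,99)-np.percentile(b,1)
def go(x,y,z,yawdeg):
    s=bot.state();r=R.from_euler('xyz',s['tcp_rot'])
    d=r.inv().apply(np.array([x,y,z])-s['eef_pos'])*1000
    t=(r.inv()*R.from_euler('xyz',[np.pi,0,np.radians(yawdeg)])).as_rotvec()
    print('turn',t.round(3).tolist(),'shift',d.round(1).tolist())
def st():
    s=bot.state();print(round(s['clock'],2),s['eef_pos'].round(4) if hasattr(s['eef_pos'],'round') else s['eef_pos'],np.round(s['tcp_rot'],3),np.round(s['ft_force'],1),np.round(s['qpos'],2),s['opening'])
E
python3 - <<'E'
from h import *
for i in range(2):
    c=snap('top')
    for zr,a,b in ((.091,-.5,-.1),(.117,.1,.6)):
        cen,an,l,w=tote(c,zr,a,b); print(cen.round(4),np.degrees(an).round(2),l,w)
go(.657,.009,.16,90)
go(.657,.009,.16,0)
E
```

```text
[ 0.4965 -0.306 ] 80.35 0.22963669253158928 0.1655718299361782
[0.4799 0.3295] 101.42 0.23081315786035947 0.16589558812429134
[ 0.4965 -0.3061] 80.37 0.22963153390377805 0.16553148678244042
[0.4799 0.3295] 101.37 0.23047858832683607 0.16590818618186845
turn [-0.001, -0.0, -1.115] shift [593.9, -243.6, 71.2]
turn [-0.001, 0.0, 0.456] shift [593.9, -243.6, 71.2]
```

```bash
python3 -c "
from h import *
go(.657,.009,.13,80.35)"
```

```text
turn [-0.001, -0.0, -0.947] shift [593.9, -243.6, 101.2]
```

Call:
carry_out([
  [[0,0,-0.15,50,-20,0,80],[0,0,-0.3,100,-41,0,80],[0,0,-0.45,150,-61,0,80],[0,0,-0.6,200,-82,0,80],[0,0,-0.75,250,-102,20,80],[0,0,-0.9,300,-123,40,80],[0,0,-0.947,350,-143,60,80],[0,0,-0.947,400,-164,80,80]],
], grip_force=50)

```text
clock: 1.1
eef_pos: [0.4908, -0.1788, 0.1667]
tcp_rot: [3.141, 0.0, 1.404]
ft_force: [0.6, 0.1, 0.2]
opening: 0.938
gripper_force: 0.0
```

```bash
python3 -c "
from h import *
st();go(.657,.009,.13,80.35)"
```

```text
1.1 [ 0.4908 -0.1788  0.1667] [3.141 0.    1.404] [0.6 0.1 0.2] [-0.35  0.29 -0.27  1.01 -0.    1.39] 0.9377020653568732
turn [0.001, 0.0, 0.001] shift [212.8, 132.6, 36.7]
```

Call:
carry_out([
  [[0,0,0,213,133,37,80],[0,0,0,213,133,37,80],[0,0,0,213,133,37,80],[0,0,0,213,133,37,80],[0,0,0,213,133,37,80],[0,0,0,213,133,37,80],[0,0,0,213,133,37,80]],
])

```text
clock: 1.8
eef_pos: [0.6566, 0.0088, 0.129]
tcp_rot: [-3.14, 0.001, 1.405]
ft_force: [-0.8, -0.9, 0.6]
opening: 0.937
gripper_force: 0.0
```

```bash
python3 -c "
from h import *
st();go(.657,.009,.02,80.35)
print(moulds(snap('top')).round(3))"
```

```text
1.8 [0.6566 0.0088 0.129 ] [-3.140e+00  1.000e-03  1.405e+00] [-0.8 -0.9  0.6] [ 0.01  0.54  0.03  1.06 -0.    1.75] 0.9366646659253236
turn [-0.001, 0.001, 0.003] shift [0.4, 0.5, 109.0]
[[ 5.510e-01  1.150e-01  5.100e-02  2.300e-02  2.725e+02  2.120e+02]
 [ 4.580e-01 -1.130e-01  5.100e-02  2.400e-02  3.755e+02  2.510e+02]]
```

Call:
carry_out([
  [[0,0,0,0,0,50,80],[0,0,0,0,0,95,80],[0,0,0,0,0,109,80],[0,0,0,0,0,109,50],[0,0,0,0,0,109,45],[0,0,0,0,0,109,45],[0,0,0,0,0,109,45],[0,0,0,0,0,109,45]],
])

```text
clock: 2.65
eef_pos: [0.6575, 0.0074, 0.0226]
tcp_rot: [3.139, -0.0, 1.403]
ft_force: [0.2, 0.3, -0.9]
opening: 0.669
gripper_force: 53.3
```

```bash
python3 -c "
from h import *
import numpy as np
st()
e=np.array([np.cos(np.radians(80.35)),np.sin(np.radians(80.35))])
for k in (-.045,.045):
  p=np.array([.4965,-.306])+k*e; print(p); go(p[0],p[1],.17,80.35)"
```

```text
2.65 [0.6575 0.0074 0.0226] [ 3.139 -0.     1.403] [ 0.2  0.3 -0.9] [ 0.01  0.62 -0.12  0.83  0.    1.75] 0.669312129479274
[ 0.48895669 -0.35036326]
turn [0.003, -0.0, 0.0] shift [-380.9, -105.9, -147.9]
[ 0.50404331 -0.26163674]
turn [0.003, -0.0, 0.0] shift [-290.9, -105.9, -147.9]
```

Call:
carry_out([
  [[0,0,0,0,0,-50,45],[0,0,0,0,0,-100,45],[0,0,0,-20,-5,-130,45],[0,0,0,-65,-18,-130,45],[0,0,0,-112,-31,-130,45],[0,0,0,-160,-44,-130,45],[0,0,0,-208,-58,-130,45],[0,0,0,-255,-71,-130,45]],
])

```text
clock: 3.45
eef_pos: [0.5429, -0.2337, 0.1518]
tcp_rot: [3.14, 0.0, 1.403]
ft_force: [0.5, 0.0, -0.6]
opening: 0.668
gripper_force: 54.4
```

Call:
carry_out([
  [[0,0,0,-45,-13,0,45],[0,0,0,-90,-25,0,45],[0,0,0,-126,-35,0,45],[0,0,0,-126,-35,0,45],[0,0,0,-126,-35,0,45]],
])

```text
clock: 3.95
eef_pos: [0.4878, -0.3512, 0.1514]
tcp_rot: [3.141, -0.0, 1.401]
ft_force: [0.2, 0.4, -1.0]
opening: 0.668
gripper_force: 54.3
```

```bash
python3 -c "
from h import *
st();go(.489,-.3504,.034,80.35)"
```

```text
3.95 [ 0.4878 -0.3512  0.1514] [ 3.141 -0.     1.401] [ 0.2  0.4 -1. ] [-0.62  0.43 -0.09  1.05  0.    1.12] 0.6682664527132892
turn [0.001, -0.0, -0.002] shift [0.9, 0.9, 117.4]
```

Call:
carry_out([
  [[0,0,0,1,1,50,45],[0,0,0,1,1,95,45],[0,0,0,1,1,112,45],[0,0,0,1,1,118,45],[0,0,0,1,1,118,45],[0,0,0,1,1,118,68],[0,0,0,1,1,118,68],[0,0,0,1,1,118,68]],
])

```text
clock: 4.75
eef_pos: [0.4903, -0.3497, 0.0338]
tcp_rot: [3.14, 0.001, 1.404]
ft_force: [0.3, 0.2, -0.4]
opening: 0.794
gripper_force: 0.0
```

Call:
carry_out([
  [[0,0,0,0,0,-50,68],[0,0,0,0,0,-100,68],[0,0,0,20,1,-115,68],[0,0,0,70,4,-115,80],[0,0,0,120,6,-115,80],[0,0,0,170,8,-115,80],[0,0,0,220,11,-115,80],[0,0,0,270,13,-115,80]],
])

```text
clock: 5.55
eef_pos: [0.5478, -0.0841, 0.1486]
tcp_rot: [3.14, -0.0, 1.402]
ft_force: [1.2, 0.2, 0.2]
opening: 0.938
gripper_force: 0.0
```

Call:
carry_out([
  [[0,0,0,50,3,0,80],[0,0,0,90,5,0,80],[0,0,0,90,5,0,80],[0,0,0,90,5,0,80]],
])

```text
clock: 5.95
eef_pos: [0.5674, 0.0029, 0.1482]
tcp_rot: [3.141, 0.0, 1.405]
ft_force: [-0.0, -0.8, 0.3]
opening: 0.937
gripper_force: 0.0
```

```bash
python3 -c "
from h import *
st();c=snap('side','s1')
go(.5655,.0005,.02,80.35);P=cloud(c)
"
```

```text
5.95 [0.5674 0.0029 0.1482] [3.141 0.    1.405] [-0.  -0.8  0.3] [ 0.01  0.38 -0.19  1.   -0.    1.74] 0.9369784135933341
turn [0.0, 0.001, 0.001] shift [-1.6, -1.4, 128.2]
```

View pics/s1.png

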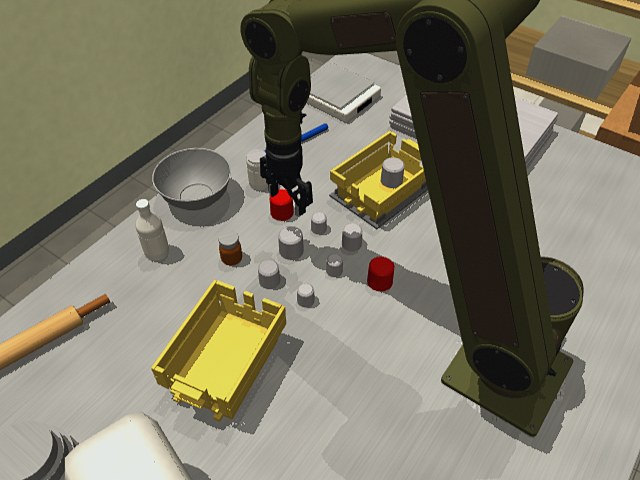

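The first large mould stands in the tote at (392,170), and the second is still at (290,240).

Call:
carry_out([
  [[0,0,0,-1.6,-1.4,50,80],[0,0,0,-1.6,-1.4,100,80],[0,0,0,-1.6,-1.4,128,80],[0,0,0,-1.6,-1.4,128,45],[0,0,0,-1.6,-1.4,128,45],[0,0,0,-1.6,-1.4,128,45],[0,0,0,-1.6,-1.4,128,45],[0,0,0,-1.6,-1.4,128,45]],
])

```text
clock: 6.8
eef_pos: [0.567, 0.0005, 0.0216]
tcp_rot: [3.138, -0.001, 1.403]
ft_force: [0.1, -0.2, -0.6]
opening: 0.665
gripper_force: 56.6
```

Call:
carry_out([
  [[0,0,0,0,0,-50,45],[0,0,0,0,0,-100,45],[0,0,0,-20,-1,-130,45],[0,0,0,-70,-4,-130,45],[0,0,0,-120,-6,-130,45],[0,0,0,-170,-9,-130,45],[0,0,0,-220,-12,-130,45],[0,0,0,-265,-14,-130,45]],
])

```text
clock: 7.6
eef_pos: [0.5069, -0.2605, 0.1511]
tcp_rot: [3.14, 0.001, 1.403]
ft_force: [1.6, 0.4, 0.0]
opening: 0.662
gripper_force: 56.7
```

```bash
python3 -c "
from h import *
st();go(.504,-.2616,.0335,80.35)"
```

```text
7.6 [ 0.5069 -0.2605  0.1511] [3.140e+00 1.000e-03 1.403e+00] [1.6 0.4 0. ] [-0.47  0.38 -0.18  1.01 -0.    1.26] 0.6616743221806306
turn [0.002, 0.001, 0.0] shift [-1.5, -2.9, 117.6]
```

Call:
carry_out([
  [[0,0,0,-1,-2,0,45],[0,0,0,-1.5,-2.9,50,45],[0,0,0,-1.5,-2.9,95,45],[0,0,0,-1.5,-2.9,112,45],[0,0,0,-1.5,-2.9,117.5,45],[0,0,0,-1.5,-2.9,117.5,68],[0,0,0,-1.5,-2.9,117.5,68],[0,0,0,-1.5,-2.9,117.5,68]],
])

```text
clock: 8.4
eef_pos: [0.5061, -0.2599, 0.0345]
tcp_rot: [3.138, 0.001, 1.403]
ft_force: [-0.3, -0.2, 0.1]
opening: 0.797
gripper_force: 0.0
```

Call:
carry_out([
  [[0,0,0,0,0,-50,68],[0,0,0,0,0,-100,68],[0,0,0,0,0,-150,68],[0,0,0,30,0,-170,60],[0,0,0,80,-15,-170,45],[0,0,0,130,-40,-170,45],[0,0,0,180,-65,-170,45],[0,0,0,230,-90,-170,45]],
])

```text
clock: 9.2
eef_pos: [0.4598, -0.0349, 0.2042]
tcp_rot: [3.138, -0.001, 1.402]
ft_force: [1.7, 0.4, -0.8]
opening: 0.524
gripper_force: 0.0
```

```bash
python3 -c "
from h import *
st();go(.4015,.3137,.18,101.4)"
```

```text
9.2 [ 0.4598 -0.0349  0.2042] [ 3.138e+00 -1.000e-03  1.402e+00] [ 1.7  0.4 -0.8] [-0.08  0.16 -0.34  1.07  0.    1.66] 0.5236967738732615
turn [0.004, -0.0, -0.368] shift [333.8, -116.1, 24.0]
```

Call:
carry_out([
  [[0,0,-0.1,47,-16,5,35],[0,0,-0.2,94,-32,10,35],[0,0,-0.3,141,-48,15,35],[0,0,-0.368,188,-65,24,35],[0,0,-0.368,235,-81,24,35],[0,0,-0.368,282,-98,24,35],[0,0,-0.368,334,-116,24,35],[0,0,-0.368,334,-116,24,35]],
])

```text
clock: 10.0
eef_pos: [0.4013, 0.3181, 0.1802]
tcp_rot: [3.137, -0.004, 1.777]
ft_force: [0.8, -1.0, -0.1]
opening: 0.41
gripper_force: 0.0
```

```bash
python3 -c "
from h import *
st();go(.4015,.3137,.09,101.4);print(moulds(snap('top')).round(3))"
```

```text
10.0 [0.4013 0.3181 0.1802] [ 3.137 -0.004  1.777] [ 0.8 -1.  -0.1] [ 0.67  0.26 -0.27  1.03  0.    2.03] 0.4103359197429714
turn [0.004, -0.004, 0.008] shift [-4.7, -1.1, 90.1]
[[ 5.53000e-01 -9.60000e-02  4.30000e-02  3.70000e-02  3.66500e+02
   2.09115e+02]
 [ 5.50000e-01  1.03000e-01  5.10000e-02  4.60000e-02  2.77841e+02
   2.12324e+02]
 [ 4.58000e-01 -1.03000e-01  5.10000e-02  4.70000e-02  3.71149e+02
   2.50892e+02]
 [ 4.48000e-01  9.90000e-02  4.30000e-02  3.70000e-02  2.80683e+02
   2.57943e+02]
 [ 4.45000e-01 -9.00000e-03  4.30000e-02  3.70000e-02  3.29049e+02
   2.58244e+02]]
```

Nothing has been knocked. I'll go down, pinch and lift.

Call:
carry_out([
  [[0,0,0,-4.5,-1,40,35],[0,0,0,-4.5,-1,75,35],[0,0,0,-4.5,-1,90,35],[0,0,0,-4.5,-1,90,35],[0,0,0,-4.5,-1,90,0],[0,0,0,-4.5,-1,90,0],[0,0,0,-4.5,-1,90,0],[0,0,0,-4.5,-1,90,0]],
], grip_force=90)

```text
clock: 10.85
eef_pos: [0.4024, 0.3078, 0.0904]
tcp_rot: [3.139, -0.0, 1.77]
ft_force: [0.0, -1.4, 7.0]
opening: 0.077
gripper_force: 88.6
```

Call:
carry_out([
  [[0,0,0,0,0,0,0],[0,0,0,0,0,0,0],[0,0,0,0,0,-10,0],[0,0,0,0,0,-25,0],[0,0,0,0,0,-40,0],[0,0,0,0,0,-60,0],[0,0,0,0,0,-80,0],[0,0,0,0,0,-110,0]],
])

```text
clock: 11.65
eef_pos: [0.3999, 0.3068, 0.1986]
tcp_rot: [-3.138, 0.001, 1.771]
ft_force: [0.3, 0.5, -2.8]
opening: 0.073
gripper_force: 88.1
```

```bash
python3 -c "
from h import *
st();snap('side','s2')"
```

```text
11.65 [0.3999 0.3068 0.1986] [-3.138e+00  1.000e-03  1.771e+00] [ 0.3  0.5 -2.8] [ 0.65  0.24 -0.25  1.08  0.    2.02] 0.07316056677865468
```

View pics/s2.png

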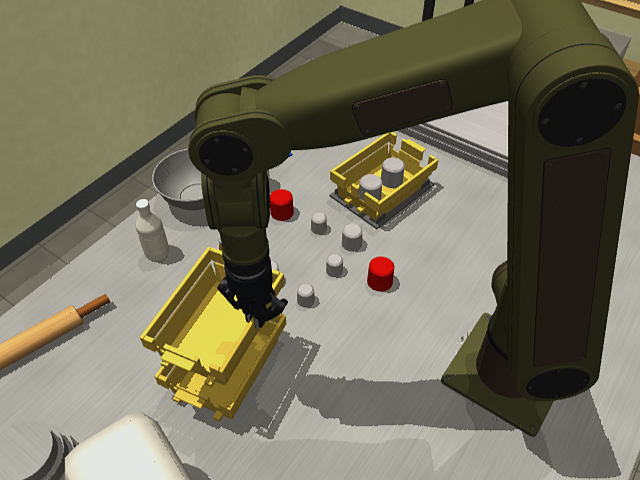

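Tote_2 came out alone, tote_1 stayed down (190,370), and both large moulds are in the bottom tote (370,183),(392,170). Now I'll carry tote_2 across.

```bash
python3 -c "
from h import *
go(.4163,-.2984,.25,80.35)"
```

```text
turn [0.005, -0.004, 0.369] shift [-597.7, -107.1, -48.0]
```

Call:
carry_out([
  [[0,0,0,0,0,-20,0],[0,0,0.03,-15,1,-45,0],[0,0,0.06,-40,3,-52,0],[0,0,0.1,-75,6,-52,0],[0,0,0.15,-112,10,-52,0],[0,0,0.2,-150,13,-52,0],[0,0,0.25,-190,16,-52,0],[0,0,0.3,-230,20,-52,0]],
])

```text
clock: 12.5
eef_pos: [0.4663, 0.0848, 0.2508]
tcp_rot: [-3.141, -0.0, 1.469]
ft_force: [0.4, 0.8, -2.9]
opening: 0.077
gripper_force: 88.4
```

```bash
python3 -c "
from h import *
st();go(.4163,-.2984,.25,80.35)"
```

```text
12.5 [0.4663 0.0848 0.2508] [-3.141 -0.     1.469] [ 0.4  0.8 -2.9] [ 0.18  0.16 -0.21  1.19  0.    1.85] 0.07686039414406257
turn [-0.0, -0.0, 0.067] shift [-386.3, -10.9, 0.7]
```

Call:
carry_out([
  [[0,0,0.02,-40,-1,0,0],[0,0,0.04,-85,-2,0,0],[0,0,0.067,-133,-4,0,0],[0,0,0.067,-181,-5,0,0],[0,0,0.067,-229,-6,0,0],[0,0,0.067,-277,-8,0,0],[0,0,0.067,-320,-9,0,0],[0,0,0.067,-350,-10,0,0]],
])

```text
clock: 13.3
eef_pos: [0.4208, -0.2638, 0.2508]
tcp_rot: [3.141, 0.001, 1.402]
ft_force: [0.5, 0.5, -2.1]
opening: 0.072
gripper_force: 88.4
```

Call:
carry_out([
  [[0,0,0,-20,-1,0,0],[0,0,0,-36,-1,0,0],[0,0,0,-36,-1,0,0],[0,0,0,-36,-1,0,0],[0,0,0,-36,-1,0,0],[0,0,0,-36,-1,0,0]],
])

```text
clock: 13.9
eef_pos: [0.4148, -0.2954, 0.2506]
tcp_rot: [-3.141, -0.0, 1.405]
ft_force: [-0.2, -0.3, -3.7]
opening: 0.07
gripper_force: 88.4
```

```bash
python3 -c "
from h import *
st();go(.4163,-.2984,.1374,80.35)
c=snap('top','t3'); P=cloud(c);col=c['color'].astype(int)
m=(col[...,0]-col[...,2]>50)&(P[...,1]<-.1)&(P[...,2]>.2); q=P[m]; print(len(q),np.histogram(q[:,2],bins=np.arange(.2,.32,.006)))
print(moulds(c)[:,:3].round(3))"
```

```text
13.9 [ 0.4148 -0.2954  0.2506] [-3.141 -0.     1.405] [-0.2 -0.3 -3.7] [-0.62  0.23 -0.13  1.21  0.    1.12] 0.07035834487910891
turn [-0.0, -0.0, 0.003] shift [-2.7, 1.9, 113.2]
2738 (array([ 147,  114,  182,   74,  101,  119,  111,  139,   21,   34,   60,
        427, 1020,  141,    0,    1,    4,    2,    1]), array([0.2  , 0.206, 0.212, 0.218, 0.224, 0.23 , 0.236, 0.242, 0.248,
       0.254, 0.26 , 0.266, 0.272, 0.278, 0.284, 0.29 , 0.296, 0.302,
       0.308, 0.314]))
[[ 0.553 -0.097  0.043]
 [ 0.55   0.103  0.051]
 [ 0.458 -0.103  0.051]
 [ 0.448  0.099  0.043]
 [ 0.445 -0.009  0.043]]
```

View pics/t3.png

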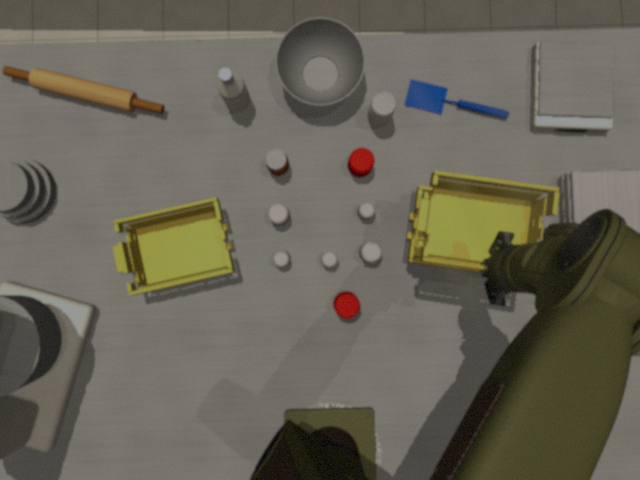

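The held tote shows at (485,225) with its lip at the left (415,235), opposite the bottom tote's, and the arm hides its near-right corner. I'll measure its pose and tilt in the hand.

```bash
cat > held.py <<'E'
from h import *
s=bot.state();c=snap('top');P=cloud(c);col=c['color'].astype(int);z=P[...,2]
m=(col[...,0]-col[...,2]>50)&(P[...,1]<-.1)&(z>.262)&(z<.286);q=P[m]
# tool-frame coords
r=R.from_euler('xyz',s['tcp_rot']);t=r.inv().apply(q-s['eef_pos'])
far=t[t[:,1]>.145]; print('far n',len(far))
k=np.polyfit(far[:,0],far[:,1],1);print('far slope',k, 'y 99%',np.percentile(far[:,1],99),'1%',np.percentile(far[:,1],1))
A=np.c_[t[:,:2],np.ones(len(t))];k=np.linalg.lstsq(A,t[:,2],rcond=None)[0];print('plane',k)
f2=t[t[:,1]>.145]; print('x ends far',np.percentile(f2[:,0],[.5,99.5]),'y>.05 ends',np.percentile(t[:,0],[1,99]))
print('far z',np.median(f2[:,2]),'near z',np.median(t[t[:,1]<.03][:,2]) )
E
python3 held.py
```

```text
far n 659
far slope [-0.00106708  0.15901676] y 99% 0.16408055429760077 1% 0.14586726463354838
plane [ 0.01438326  0.01143364 -0.02519241]
x ends far [-0.10555144  0.12250691] y>.05 ends [-0.10581638  0.13919304]
far z -0.024484394298063282 near z -0.025421523538807902
```

Call:
carry_out([
  [[0,0,0,-4,2,20,0],[0,0,0,-4,2,45,0],[0,0,0,-4,2,70,0],[0,0,0,-4,2,80,0],[0,0,0,-4,2,80,0],[0,0,0,-4,2,80,0],[0,0,0,-4,2,80,0]],
])

```text
clock: 14.7
eef_pos: [0.417, -0.3014, 0.172]
tcp_rot: [3.139, 0.001, 1.404]
ft_force: [-0.0, -0.1, -2.8]
opening: 0.077
gripper_force: 88.4
```

```bash
python3 -c "
from h import *
st();go(.4160,-.2999,.1385,80.35)"
```

```text
14.7 [ 0.417  -0.3014  0.172 ] [3.139e+00 1.000e-03 1.404e+00] [-0.  -0.1 -2.8] [-0.63  0.27 -0.28  1.02  0.    1.11] 0.07714219387309651
turn [0.002, 0.001, 0.002] shift [1.3, -1.3, 33.5]
```

Call:
carry_out([
  [[0,0,0,1,-1,10,0],[0,0,0,1,-1,18,0],[0,0,0,1,-1,24,0],[0,0,0,1,-1,28,0],[0,0,0,1,-1,31,0],[0,0,0,1,-1,33,0],[0,0,0,1,-1,33,0]],
])

```text
clock: 15.4
eef_pos: [0.4152, -0.2996, 0.1376]
tcp_rot: [3.141, -0.0, 1.404]
ft_force: [-0.6, 1.0, -1.9]
opening: 0.077
gripper_force: 88.5
```

```bash
python3 -c "
from h import *
st();c=snap('side','s4')
P=cloud(snap('top'))"
```

```text
15.4 [ 0.4152 -0.2996  0.1376] [ 3.141 -0.     1.404] [-0.6  1.  -1.9] [-0.63  0.3  -0.34  0.93  0.    1.11] 0.07654782755538203
```

View pics/s4.png

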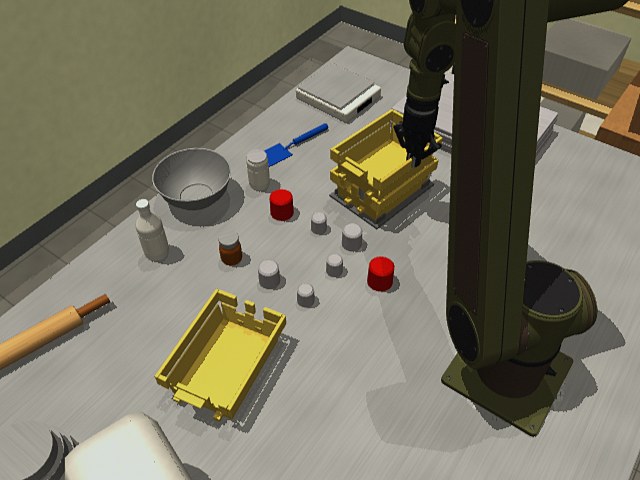

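Tote_2 sits over the bottom tote at (385,165), lined up with it, and the force is easing off. I'll lower the last 2 mm, release and rise.

Call:
carry_out([
  [[0,0,0,0,0,1,0],[0,0,0,0,0,2,0],[0,0,0,0,0,2,0],[0,0,0,0,0,2,35],[0,0,0,0,0,2,35],[0,0,0,0,0,2,35],[0,0,0,0,0,2,35]],
], grip_force=50)

```text
clock: 16.2
eef_pos: [0.4153, -0.2997, 0.1355]
tcp_rot: [3.141, 0.0, 1.404]
ft_force: [-0.1, -0.2, 0.4]
opening: 0.41
gripper_force: 0.0
```

Call:
carry_out([
  [[0,0,0,0,0,-30,35],[0,0,0,0,0,-75,40],[0,0,0,0,0,-100,60],[0,0,0,50,0,-100,60],[0,0,0,100,0,-100,60],[0,0,0,150,0,-100,60],[0,0,0,200,0,-100,60],[0,0,0,250,0,-100,60]],
])

```text
clock: 17.0
eef_pos: [0.4568, -0.0512, 0.2357]
tcp_rot: [3.141, -0.0, 1.403]
ft_force: [-0.1, -0.9, 0.0]
opening: 0.7
gripper_force: 0.0
```

```bash
python3 -c "
from h import *
st();c=snap('top')
print(tote(c,.164,-.5,-.1)); X,Q=totefit(c,.164,.158,-.5,-.1); A=np.c_[Q[:,:2]-Q[:,:2].mean(0),np.ones(len(Q))];print(np.linalg.lstsq(A,Q[:,2],rcond=None)[0])
print(moulds(c)[:,:3].round(4)); cen,an,*_=tote(c,.085,.1,.6);print(cen,np.degrees(an),_)
for p in ((.4446,-.0093),): go(*p,.13,80.35)"
```

```text
17.0 [ 0.4568 -0.0512  0.2357] [ 3.141 -0.     1.403] [-0.1 -0.9  0. ] [-0.11  0.15 -0.28  1.15  0.    1.63] 0.7003200046539676
(array([ 0.49610208, -0.3056009 ]), np.float64(1.4188523027237716), np.float64(0.23004759590828755), np.float64(0.16730459680732335))
[-0.00166306  0.00098052  0.16293298]
[[ 0.5498  0.1032  0.051 ]
 [ 0.4481  0.099   0.0431]
 [ 0.4449 -0.0092  0.0435]]
[0.47998512 0.32959486] 101.29538358947342 [np.float64(0.2300833506544366), np.float64(0.16595621296548502)]
turn [0.0, -0.007, 0.009] shift [31.3, -18.6, 105.9]
```

Tote_2 is stacked: rim at 163 mm, level, within 1° and 1 mm of the bottom tote. Small moulds next.

Call:
carry_out([
  [[0,0,0,31,-18,50,60],[0,0,0,31,-18.6,100,60],[0,0,0,31,-18.6,140,60],[0,0,0,31,-18.6,140,60],[0,0,0,31,-18.6,140,60]],
])

```text
clock: 17.55
eef_pos: [0.443, -0.0195, 0.0957]
tcp_rot: [-3.139, 0.0, 1.404]
ft_force: [1.0, -0.3, 1.2]
opening: 0.703
gripper_force: 0.0
```

```bash
python3 -c "
from h import *
st();go(.4447,-.0092,.012,80.35)
e=np.array([np.cos(np.radians(80.8)),np.sin(np.radians(80.8))])
for k in (-.055,0,.055): print((np.array([.4962,-.3057])+k*e).round(4))"
```

```text
17.55 [ 0.443  -0.0195  0.0957] [-3.139  0.     1.404] [ 1.  -0.3  1.2] [-0.04  0.23 -0.56  0.78 -0.    1.69] 0.7033608538551419
turn [-0.002, 0.0, 0.001] shift [10.5, 0.1, 83.7]
[ 0.4874 -0.36  ]
[ 0.4962 -0.3057]
[ 0.505  -0.2514]
```

Call:
carry_out([
  [[0,0,0,10.5,0,0,60],[0,0,0,10.5,0,40,60],[0,0,0,10.5,0,75,60],[0,0,0,10.5,0,84,60],[0,0,0,10.5,0,84,25],[0,0,0,10.5,0,84,25],[0,0,0,10.5,0,84,25],[0,0,0,10.5,0,84,25]],
])

```text
clock: 18.35
eef_pos: [0.4474, -0.0091, 0.0133]
tcp_rot: [3.138, -0.001, 1.404]
ft_force: [-0.8, -0.6, 7.5]
opening: 0.434
gripper_force: 50.8
```

```bash
python3 -c "
from h import *
st();go(.4874,-.36,.22,80.35)"
```

```text
18.35 [ 0.4474 -0.0091  0.0133] [ 3.138e+00 -1.000e-03  1.404e+00] [-0.8 -0.6  7.5] [-0.02  0.35 -0.67  0.55  0.    1.72] 0.43366387427483233
turn [0.004, -0.001, 0.001] shift [-339.2, 98.7, -206.5]
```

Call:
carry_out([
  [[0,0,0,0,0,-50,25],[0,0,0,0,0,-100,25],[0,0,0,-15,5,-145,25],[0,0,0,-45,13,-185,25],[0,0,0,-90,26,-206,25],[0,0,0,-135,39,-206,25],[0,0,0,-180,52,-206,25],[0,0,0,-225,65,-206,25]],
])

```text
clock: 19.15
eef_pos: [0.4721, -0.2437, 0.2189]
tcp_rot: [3.139, 0.001, 1.404]
ft_force: [1.4, 0.5, -0.7]
opening: 0.437
gripper_force: 50.8
```

Call:
carry_out([
  [[0,0,0,-45,13,0,25],[0,0,0,-90,27,0,25],[0,0,0,-114,34,0,25],[0,0,0,-114,34,0,25],[0,0,0,-114,34,0,25]],
])

```text
clock: 19.65
eef_pos: [0.4862, -0.3599, 0.2176]
tcp_rot: [-3.141, -0.001, 1.403]
ft_force: [-0.1, 0.7, -0.8]
opening: 0.427
gripper_force: 50.8
```

```bash
python3 -c "
from h import *
st();go(.4874,-.36,.0965,80.35)"
```

```text
19.65 [ 0.4862 -0.3599  0.2176] [-3.141e+00 -1.000e-03  1.403e+00] [-0.1  0.7 -0.8] [-0.64  0.4   0.04  1.21  0.    1.1 ] 0.42718835891037393
turn [-0.0, -0.001, 0.0] shift [0.1, 1.3, 121.1]
```

Call:
carry_out([
  [[0,0,0,0,1,45,25],[0,0,0,0,1,90,25],[0,0,0,0,1,113,25],[0,0,0,0,1,120.5,25],[0,0,0,0,1,120.5,25],[0,0,0,0,1,120.5,52],[0,0,0,0,1,120.5,52],[0,0,0,0,1,120.5,52]],
])

```text
clock: 20.45
eef_pos: [0.4881, -0.36, 0.098]
tcp_rot: [3.14, 0.001, 1.404]
ft_force: [-0.4, -0.0, -0.7]
opening: 0.613
gripper_force: 0.0
```

Call:
carry_out([
  [[0,0,0,0,0,-50,52],[0,0,0,0,0,-95,52],[0,0,0,25,2,-110,60],[0,0,0,75,6,-110,60],[0,0,0,125,10,-110,60],[0,0,0,175,14,-110,60],[0,0,0,225,18,-110,60],[0,0,0,270,21,-100,60]],
])

```text
clock: 21.25
eef_pos: [0.5547, -0.0952, 0.1988]
tcp_rot: [3.137, -0.0, 1.404]
ft_force: [0.4, -0.2, -0.2]
opening: 0.702
gripper_force: 0.0
```

```bash
python3 -c "
from h import *
st();c=snap('top','t5');snap('side','s5');go(.5530,-.0967,.08,80.35);print(moulds(c)[:,:4].round(3))"
```

```text
21.25 [ 0.5547 -0.0952  0.1988] [ 3.137 -0.     1.404] [ 0.4 -0.2 -0.2] [-0.17  0.34 -0.11  1.12  0.    1.57] 0.7022276292066562
turn [-0.001, -0.002, 0.009] shift [-5.1, 0.3, 116.4]
[[0.55  0.103 0.051 0.047]
 [0.448 0.099 0.043 0.037]]
```

View pics/s5.png

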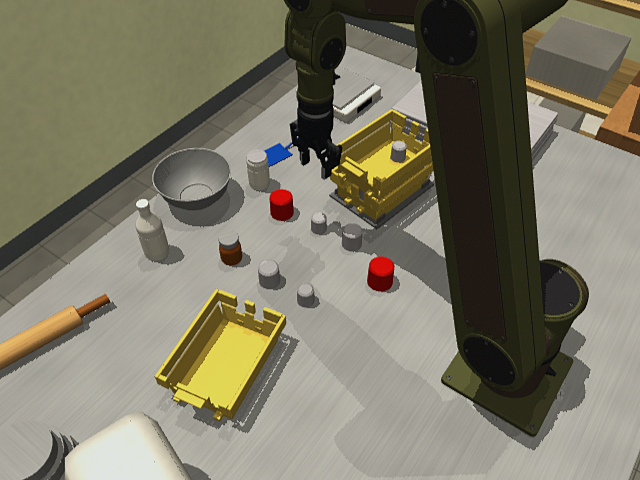

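The first small mould is in tote_2 at (399,150), and the next one is at (319,222), where it was.

Call:
carry_out([
  [[0,0,0,-2,0,50,60],[0,0,0,-2,0,100,60],[0,0,0,-2,0,140,60],[0,0,0,-2,0,140,60],[0,0,0,-2,0,140,60]],
])

```text
clock: 21.85
eef_pos: [0.5525, -0.0997, 0.0574]
tcp_rot: [-3.14, 0.0, 1.403]
ft_force: [1.1, -0.0, 0.7]
opening: 0.703
gripper_force: 0.0
```

```bash
python3 -c "
from h import *
st();go(.5530,-.0967,.013,80.35)"
```

```text
21.85 [ 0.5525 -0.0997  0.0574] [-3.14   0.     1.403] [ 1.1 -0.   0.7] [-0.18  0.45 -0.34  0.79 -0.    1.56] 0.7029847664275249
turn [-0.001, 0.0, 0.001] shift [3.0, -0.0, 44.4]
```

Call:
carry_out([
  [[0,0,0,3,0,25,60],[0,0,0,3,0,44,60],[0,0,0,3,0,44,60],[0,0,0,3,0,44,25],[0,0,0,3,0,44,25],[0,0,0,3,0,44,25],[0,0,0,3,0,44,25],[0,0,0,3,0,44,25]],
])

```text
clock: 22.65
eef_pos: [0.5554, -0.0968, 0.0159]
tcp_rot: [3.137, 0.0, 1.404]
ft_force: [-1.0, 0.6, 6.2]
opening: 0.428
gripper_force: 50.0
```

Call:
carry_out([
  [[0,0,0,0,0,-50,25],[0,0,0,0,0,-100,25],[0,0,0,0,0,-150,25],[0,0,0,0,0,-195,25],[0,0,0,-40,-4,-205,25],[0,0,0,-85,-8,-205,25],[0,0,0,-135,-13,-205,25],[0,0,0,-180,-18,-205,25]],
])

```text
clock: 23.45
eef_pos: [0.5056, -0.2728, 0.2206]
tcp_rot: [3.138, 0.002, 1.404]
ft_force: [0.9, -0.7, -0.5]
opening: 0.432
gripper_force: 50.7
```

Call:
carry_out([
  [[0,0,0,-36,-3,0,25],[0,0,0,-36,-3,0,25],[0,0,0,-36,-3,0,25],[0,0,0,-36,-3,0,25]],
])

```text
clock: 23.85
eef_pos: [0.497, -0.305, 0.219]
tcp_rot: [3.14, -0.0, 1.405]
ft_force: [0.7, 0.8, 0.2]
opening: 0.435
gripper_force: 50.7
```

```bash
python3 -c "
from h import *
st();go(.4962,-.3057,.0975,80.35)"
```

```text
23.85 [ 0.497 -0.305  0.219] [ 3.14  -0.     1.405] [0.7 0.8 0.2] [-0.55  0.36 -0.02  1.19  0.    1.19] 0.4353055853090448
turn [0.001, -0.0, 0.002] shift [-0.9, -0.8, 121.5]
```

Call:
carry_out([
  [[0,0,0,-1,-1,45,25],[0,0,0,-1,-1,90,25],[0,0,0,-1,-1,113,25],[0,0,0,-1,-1,120,25],[0,0,0,-1,-1,120,25],[0,0,0,-1,-1,120,52],[0,0,0,-1,-1,120,52],[0,0,0,-1,-1,120,52]],
])

```text
clock: 24.65
eef_pos: [0.4961, -0.3062, 0.0984]
tcp_rot: [3.141, 0.0, 1.405]
ft_force: [-0.2, -0.3, 0.1]
opening: 0.612
gripper_force: 0.0
```

Call:
carry_out([
  [[0,0,0,0,0,-50,52],[0,0,0,0,0,-95,52],[0,0,0,25,-7,-110,60],[0,0,0,72,-21,-110,60],[0,0,0,119,-35,-110,60],[0,0,0,166,-49,-110,60],[0,0,0,213,-63,-110,60],[0,0,0,260,-77,-100,60]],
])

```text
clock: 25.45
eef_pos: [0.4636, -0.0357, 0.1993]
tcp_rot: [3.138, -0.001, 1.403]
ft_force: [0.3, 0.5, 0.3]
opening: 0.7
gripper_force: 0.0
```

Call:
carry_out([
  [[0,0,0,47,-14,0,60],[0,0,0,94,-28,10,60],[0,0,0,131,-39,50,60],[0,0,0,131,-39,90,60],[0,0,0,131,-39,120,60],[0,0,0,131,-39,120,60],[0,0,0,131,-39,120,60]],
])

```text
clock: 26.15
eef_pos: [0.4461, 0.0983, 0.0784]
tcp_rot: [-3.141, 0.0, 1.404]
ft_force: [-0.6, 0.7, 0.5]
opening: 0.704
gripper_force: 0.0
```

```bash
python3 -c "
from h import *
st();c=snap('side','s6');go(.448,.099,.014,80.35);print(moulds(snap('top'))[:,:4].round(3))
P=cloud(c);col=c['color'].astype(int)
m=(abs(P[...,1]-.099)<.04)&(abs(P[...,0]-.448)<.04)&(P[...,2]>.036)&(P[...,2]<.047);print(P[m].mean(0),m.sum())"
```

```text
26.15 [0.4461 0.0983 0.0784] [-3.141  0.     1.404] [-0.6  0.7  0.5] [ 0.22  0.27 -0.56  0.74 -0.    1.95] 0.7044745723899924
turn [0.002, -0.001, 0.001] shift [0.7, 0.5, 65.3]
[[ 0.55   0.102  0.051  0.037]
 [ 0.458 -0.103  0.051  0.047]]
[0.44281453 0.10159734 0.04201385] 183
```

Call:
carry_out([
  [[0,0,0,1,1,40,60],[0,0,0,1,1,64,60],[0,0,0,1,1,64,60],[0,0,0,1,1,64,25],[0,0,0,1,1,64,25],[0,0,0,1,1,64,25],[0,0,0,1,1,64,25],[0,0,0,1,1,64,25]],
])

```text
clock: 27.05
eef_pos: [0.4492, 0.0993, 0.0161]
tcp_rot: [3.138, -0.001, 1.404]
ft_force: [-0.5, -0.7, 6.8]
opening: 0.43
gripper_force: 50.8
```

Call:
carry_out([
  [[0,0,0,0,0,-50,25],[0,0,0,0,0,-100,25],[0,0,0,0,0,-150,25],[0,0,0,-15,5,-195,25],[0,0,0,-50,17,-205,25],[0,0,0,-95,32,-205,25],[0,0,0,-140,48,-205,25],[0,0,0,-185,63,-205,25]],
])

```text
clock: 27.85
eef_pos: [0.4793, -0.0956, 0.2209]
tcp_rot: [3.138, -0.0, 1.404]
ft_force: [0.8, 0.1, -0.5]
opening: 0.434
gripper_force: 50.7
```

Call:
carry_out([
  [[0,0,0,-45,15,0,25],[0,0,0,-90,31,0,25],[0,0,0,-135,46,0,25],[0,0,0,-151,52,0,25],[0,0,0,-151,52,0,25],[0,0,0,-151,52,0,25]],
])

```text
clock: 28.45
eef_pos: [0.5045, -0.2508, 0.2195]
tcp_rot: [-3.142, -0.001, 1.403]
ft_force: [-0.9, 0.4, 0.0]
opening: 0.435
gripper_force: 50.7
```

```bash
python3 -c "
from h import *
st();go(.505,-.2514,.0985,80.35)"
```

```text
28.45 [ 0.5045 -0.2508  0.2195] [-3.142e+00 -1.000e-03  1.403e+00] [-0.9  0.4  0. ] [-0.46  0.33 -0.07  1.17  0.    1.28] 0.4351851407208077
turn [-0.0, -0.001, 0.001] shift [-0.6, 0.6, 121.0]
```

Call:
carry_out([
  [[0,0,0,-0.6,0.6,45,25],[0,0,0,-0.6,0.6,90,25],[0,0,0,-0.6,0.6,113,25],[0,0,0,-0.6,0.6,120.5,25],[0,0,0,-0.6,0.6,120.5,25],[0,0,0,-0.6,0.6,120.5,52],[0,0,0,-0.6,0.6,120.5,52],[0,0,0,-0.6,0.6,120.5,52]],
])

```text
clock: 29.25
eef_pos: [0.5058, -0.2516, 0.0991]
tcp_rot: [3.141, 0.0, 1.405]
ft_force: [-0.3, -0.1, -0.3]
opening: 0.609
gripper_force: 0.0
```

Call:
carry_out([
  [[0,0,0,0,0,-50,52],[0,0,0,0,0,-95,52],[0,0,0,25,-9,-110,50],[0,0,0,70,-25,-110,45],[0,0,0,115,-41,-110,35],[0,0,0,160,-57,-110,35],[0,0,0,205,-73,-110,35],[0,0,0,250,-90,-110,35]],
])

```text
clock: 30.05
eef_pos: [0.4578, 0.0112, 0.2089]
tcp_rot: [3.141, -0.0, 1.403]
ft_force: [1.1, -0.0, 1.0]
opening: 0.41
gripper_force: 0.0
```

```bash
python3 -c "
from h import *
st();go(.4016,.3139,.15,101.3)"
```

```text
30.05 [0.4578 0.0112 0.2089] [ 3.141 -0.     1.403] [ 1.1 -0.   1. ] [ 0.02  0.16 -0.33  1.08  0.    1.76] 0.4102829727844035
turn [0.001, -0.0, -0.365] shift [289.1, -105.9, 58.9]
```

Call:
carry_out([
  [[0,0,-0.1,47,-17,0,35],[0,0,-0.2,94,-34,0,35],[0,0,-0.3,141,-51,10,35],[0,0,-0.365,188,-68,25,35],[0,0,-0.365,235,-86,40,35],[0,0,-0.365,280,-106,59,35],[0,0,-0.365,280,-106,59,35],[0,0,-0.365,280,-106,59,35]],
])

```text
clock: 30.85
eef_pos: [0.3991, 0.3041, 0.1488]
tcp_rot: [-3.14, 0.001, 1.772]
ft_force: [-1.0, -0.6, 0.6]
opening: 0.409
gripper_force: 0.0
```

```bash
python3 -c "
from h import *
st();c=snap('top','t7');print(moulds(c)[:,:4].round(3))
cen,an,*_=tote(c,.085,.1,.6);print(cen,np.degrees(an),_); print(tote(c,.164,-.5,-.1))
go(.4016,.3139,.056,101.3)"
```

```text
30.85 [0.3991 0.3041 0.1488] [-3.140e+00  1.000e-03  1.772e+00] [-1.  -0.6  0.6] [ 0.65  0.27 -0.35  0.95 -0.    2.02] 0.4086141016995856
[[ 0.55   0.102  0.051  0.046]
 [ 0.458 -0.103  0.051  0.046]]
[0.48035917 0.3270482 ] 103.64170463535504 [np.float64(0.2306874276373444), np.float64(0.17148283462617697)]
(array([ 0.49620671, -0.30477627]), np.float64(1.4044382145637104), np.float64(0.23003171198953115), np.float64(0.16593874066715758))
turn [-0.001, 0.001, 0.002] shift [10.4, 4.0, 93.4]
```

View pics/t7.png

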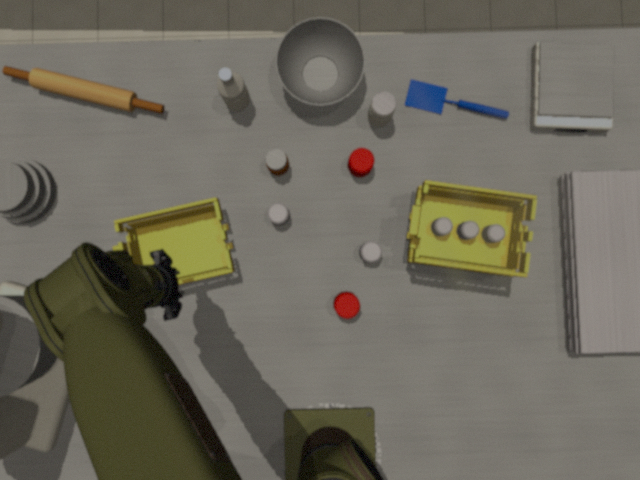

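All three small moulds stand in tote_2 at (442,226), (468,230) and (494,234), and the mids and jar are untouched. Now I'll grasp tote_1.

Call:
carry_out([
  [[0,0,0,10,4,0,35],[0,0,0,10,4,40,35],[0,0,0,10,4,80,35],[0,0,0,10,4,93,35],[0,0,0,10,4,93,35],[0,0,0,10,4,93,0],[0,0,0,10,4,93,0],[0,0,0,10,4,93,0]],
], grip_force=90)

```text
clock: 31.7
eef_pos: [0.4034, 0.3142, 0.0582]
tcp_rot: [3.139, -0.001, 1.768]
ft_force: [-0.2, -1.7, 4.4]
opening: 0.077
gripper_force: 88.2
```

Call:
carry_out([
  [[0,0,0,0,0,0,0],[0,0,0,0,0,0,0],[0,0,0,0,0,0,0]],
])

```text
clock: 32.0
eef_pos: [0.4033, 0.3142, 0.0582]
tcp_rot: [3.138, -0.0, 1.768]
ft_force: [-1.3, -2.4, 7.2]
opening: 0.076
gripper_force: 88.6
```

Call:
carry_out([
  [[0,0,0,0,0,-15,0],[0,0,0,0,0,-40,0],[0,0,0,0,0,-75,0],[0,0,0,0,0,-115,0],[0,0,0,0,0,-155,0],[0,0,0,0,0,-195,0],[0,0,0,0,0,-235,0],[0,0,0,0,0,-255,0]],
])

```text
clock: 32.8
eef_pos: [0.4028, 0.3145, 0.3156]
tcp_rot: [3.137, -0.003, 1.769]
ft_force: [0.4, 0.9, -3.6]
opening: 0.074
gripper_force: 88.3
```

```bash
python3 -c "
from h import *
st()
s=bot.state()"
```

```text
32.8 [0.4028 0.3145 0.3156] [ 3.137e+00 -3.000e-03  1.769e+00] [ 0.4  0.9 -3.6] [0.66 0.21 0.01 1.37 0.   2.04] 0.07448538202519282
```

Call:
carry_out([
  [[0,0,-0.06,-15,4,0,0],[0,0,-0.17,-40,11,0,0],[0,0,-0.29,-70,19,0,0],[0,0,-0.42,-100,27,0,0],[0,0,-0.55,-130,35,0,0],[0,0,-0.68,-160,43,0,0],[0,0,-0.8,-186,50,0,0],[0,0,-0.92,-210,57,0,0]],
])

```text
clock: 33.6
eef_pos: [0.4994, 0.1176, 0.3115]
tcp_rot: [-3.141, 0.0, 2.693]
ft_force: [0.4, 0.9, -1.8]
opening: 0.074
gripper_force: 88.3
```

```bash
python3 -c "
from h import *
st(); go(.56,-.1,.315,np.degrees(3.62))"
```

```text
33.6 [0.4994 0.1176 0.3115] [-3.141  0.     2.693] [ 0.4  0.9 -1.8] [ 0.23  0.22  0.01  1.37 -0.    0.68] 0.07359945633444208
turn [-0.0, -0.0, -0.927] shift [-148.9, -169.8, -3.4]
```

Call:
carry_out([
  [[0,0,-0.1,-17,-20,-3,0],[0,0,-0.22,-36,-41,-3,0],[0,0,-0.34,-55,-63,-3,0],[0,0,-0.46,-74,-85,-3,0],[0,0,-0.58,-93,-107,-3,0],[0,0,-0.7,-112,-128,-3,0],[0,0,-0.81,-131,-149,-3,0],[0,0,-0.927,-149,-170,-3,0]],
])

```text
clock: 34.4
eef_pos: [0.5591, -0.1002, 0.3146]
tcp_rot: [-3.141, 0.0, -2.663]
ft_force: [0.3, 0.1, -3.3]
opening: 0.077
gripper_force: 88.3
```

```bash
python3 -c "
from h import *
st(); go(.575,-.318,.315,260.4)"
```

```text
34.4 [ 0.5591 -0.1002  0.3146] [-3.141  0.    -2.663] [ 0.3  0.1 -3.3] [-0.18  0.32  0.16  1.41 -0.   -0.66] 0.0770183532029067
turn [-0.001, -0.0, -0.924] shift [86.2, -200.6, -0.3]
```

Call:
carry_out([
  [[0,0,-0.12,11,-26,0,0],[0,0,-0.24,23,-53,0,0],[0,0,-0.36,35,-80,0,0],[0,0,-0.48,47,-107,0,0],[0,0,-0.6,58,-134,0,0],[0,0,-0.72,69,-160,0,0],[0,0,-0.83,79,-184,0,0],[0,0,-0.924,86,-201,0,0]],
])

```text
clock: 35.2
eef_pos: [0.5742, -0.3189, 0.3143]
tcp_rot: [-3.141, -0.0, -1.74]
ft_force: [0.6, 0.5, -1.8]
opening: 0.076
gripper_force: 88.3
```

Call:
carry_out([
  [[0,0,0,0,0,15,0],[0,0,0,0,0,30,0],[0,0,0,0,0,30,0],[0,0,0,0,0,30,0],[0,0,0,0,0,30,0]],
])

```text
clock: 35.7
eef_pos: [0.5746, -0.3171, 0.2856]
tcp_rot: [-3.14, -0.0, -1.743]
ft_force: [-0.1, -0.3, -2.5]
opening: 0.078
gripper_force: 88.4
```

```bash
cat > held2.py <<'E'
from h import *
st();s=bot.state();c=snap('top','t8');P=cloud(c);col=c['color'].astype(int);z=P[...,2]
zr=s['eef_pos'][2]+.0265
m=(col[...,0]-col[...,2]>50)&(P[...,1]<-.1)&(z>zr-.012)&(z<zr+.012);q=P[m]
r=R.from_euler('xyz',s['tcp_rot']);t=r.inv().apply(q-s['eef_pos'])
# rectify onto rim plane by ray
v,u=np.nonzero(m);X=np.array([ray(c,a,b,zr) for a,b in zip(u,v)]);T=r.inv().apply(X-s['eef_pos'])
k=T[:,1]>.145;print(len(T),k.sum(),'slope',np.polyfit(T[k,0],T[k,1],1),'ymax',np.percentile(T[k,1],99))
print('x ends',np.percentile(T[k,0],[.5,99.5]),np.percentile(T[:,0],[1,99]))
A=np.c_[t[:,:2],np.ones(len(t))];print('plane',np.linalg.lstsq(A,t[:,2],rcond=None)[0])
E
python3 held2.py
```

```text
35.7 [ 0.5746 -0.3171  0.2856] [-3.14  -0.    -1.743] [-0.1 -0.3 -2.5] [-0.5   0.49  0.35  1.43  0.   -1.9 ] 0.0776558089160157
972 359 slope [0.0281723  0.15979648] ymax 0.16293933137328612
x ends [-0.1159965   0.00224543] [-0.11618457 -0.00110941]
plane [-0.00269182 -0.00116069 -0.02473434]
```

View pics/t8.png

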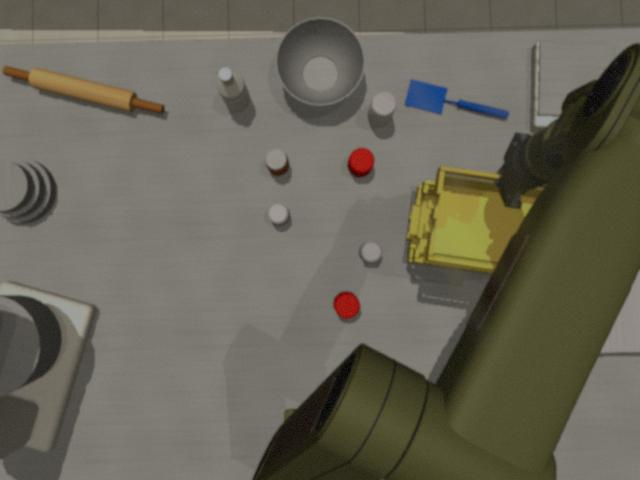

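The held tote is over the stack at (470,220), with its plain end (close slots) at left (425,215), so its lip points right as wanted; the arm hides the other half. I'll check its angle from the edges.

```bash
cat >> held2.py <<'E'
b=np.arange(-.105,-.01,.006);ed=[(x+.003,np.percentile(T[(T[:,0]>x)&(T[:,0]<x+.006)&(T[:,1]>.1),1],97)) for x in b if ((T[:,0]>x)&(T[:,0]<x+.006)&(T[:,1]>.1)).sum()>5]
print('long',np.polyfit(*zip(*ed),1),len(ed))
b=np.arange(.0,.16,.006);ed=[(y+.003,np.percentile(T[(T[:,1]>y)&(T[:,1]<y+.006)&(T[:,0]<-.1),0],3)) for y in b if ((T[:,1]>y)&(T[:,1]<y+.006)&(T[:,0]<-.1)).sum()>3]
print('end',np.polyfit(*zip(*ed),1),len(ed))
e=np.radians(260.45);ex=np.array([np.cos(e),np.sin(e)]);ey=np.array([np.sin(e),-np.cos(e)])
p=np.array([.4962,-.305])-(-.0005)*ex-.0795*ey;print(p);go(p[0],p[1],.24,260.45)
E
python3 held2.py
```

```text
35.75 [ 0.5747 -0.317   0.2857] [-3.140e+00 -1.000e-03 -1.743e+00] [ 0.1  0.6 -2.3] [-0.5   0.49  0.35  1.43  0.   -1.9 ] 0.07674566439277329
966 354 slope [0.02989078 0.15982341] ymax 0.16283971863292004
x ends [-0.11585071  0.00225976] [-0.11610153 -0.00105818]
plane [ 0.00050052  0.00052637 -0.02479005]
long [0.00111517 0.16240507] 16
end [-0.0007127 -0.1156003] 21
[ 0.57451527 -0.31868278]
turn [-0.002, -0.001, -0.006] shift [1.6, -0.0, 45.7]
```

Call:
carry_out([
  [[0,0,0,1.5,0,15,0],[0,0,0,1.5,0,32,0],[0,0,0,1.5,0,45,0],[0,0,0,1.5,0,45,0],[0,0,0,1.5,0,45,0],[0,0,0,1.5,0,45,0]],
])

```text
clock: 36.4
eef_pos: [0.5746, -0.3188, 0.241]
tcp_rot: [-3.139, -0.001, -1.743]
ft_force: [-0.4, 0.8, -3.3]
opening: 0.075
gripper_force: 88.4
```

```bash
python3 -c "
from h import *
st(); go(.5745,-.3187,.211,260.45)"
```

```text
36.4 [ 0.5746 -0.3188  0.241 ] [-3.139e+00 -1.000e-03 -1.743e+00] [-0.4  0.8 -3.3] [-0.51  0.49  0.24  1.32 -0.   -1.9 ] 0.07505545547012824
turn [-0.002, -0.001, -0.006] shift [-0.2, 0.1, 29.9]
```

Call:
carry_out([
  [[0,0,0,0,0,8,0],[0,0,0,0,0,15,0],[0,0,0,0,0,21,0],[0,0,0,0,0,26,0],[0,0,0,0,0,29,0],[0,0,0,0,0,31,0],[0,0,0,0,0,31,0]],
])

```text
clock: 37.1
eef_pos: [0.5739, -0.3184, 0.21]
tcp_rot: [-3.141, -0.0, -1.743]
ft_force: [-1.8, 1.4, 4.0]
opening: 0.081
gripper_force: 89.4
```

```bash
python3 -c "
from h import *
st(); snap('side','s9')"
```

```text
37.1 [ 0.5739 -0.3184  0.21  ] [-3.141 -0.    -1.743] [-1.8  1.4  4. ] [-0.51  0.5   0.17  1.25 -0.   -1.9 ] 0.08103680517705597
```

View pics/s9.png

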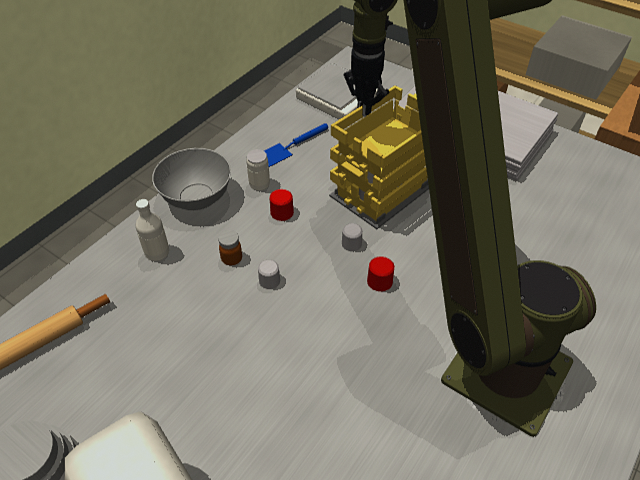

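Three totes stand at (380,155) and the contact force is small at 4 N. I'll release, rise, clear off and check.

Call:
carry_out([
  [[0,0,0,0,0,0,35],[0,0,0,0,0,0,35],[0,0,0,0,0,0,35],[0,0,0,0,0,0,35],[0,0,0,0,0,-20,35],[0,0,0,0,0,-50,35],[0,0,0,0,0,-80,35],[0,0,0,0,0,-100,35]],
])

```text
clock: 37.95
eef_pos: [0.5744, -0.3189, 0.3108]
tcp_rot: [-3.139, -0.001, -1.743]
ft_force: [0.6, -0.2, 0.3]
opening: 0.413
gripper_force: 0.0
```

Call:
carry_out([
  [[0,0,0,-50,0,0,35],[0,0,0,-100,0,0,35],[0,0,0,-150,0,0,35],[0,0,0,-200,0,0,35],[0,0,0,-250,0,0,35],[0,0,0,-300,0,0,35],[0,0,0,-350,0,0,35],[0,0,0,-350,0,0,35]],
])

```text
clock: 38.75
eef_pos: [0.6347, 0.0326, 0.3079]
tcp_rot: [3.141, 0.003, -1.736]
ft_force: [-0.1, -0.3, 0.8]
opening: 0.412
gripper_force: 0.0
```

```bash
python3 -c "
from h import *
st();c=snap('top','t10');print(tote(c,.237,-.5,-.1)); X,Q=totefit(c,.237,.228,-.5,-.1); A=np.c_[Q[:,:2]-Q[:,:2].mean(0),np.ones(len(Q))];print(np.linalg.lstsq(A,Q[:,2],rcond=None)[0])
print(moulds(c)[:,:3].round(4))"
```

```text
38.75 [0.6347 0.0326 0.3079] [ 3.141e+00  3.000e-03 -1.736e+00] [-0.1 -0.3  0.8] [ 0.05  0.45  0.34  1.47  0.   -1.36] 0.4116173011959692
(array([ 0.49574711, -0.30458215]), np.float64(1.3973818589999139), np.float64(0.2305991531025175), np.float64(0.16608019540229663))
[-0.0009168   0.00770916  0.23508897]
[[ 0.4582 -0.1034  0.0515]]
```

View pics/t10.png

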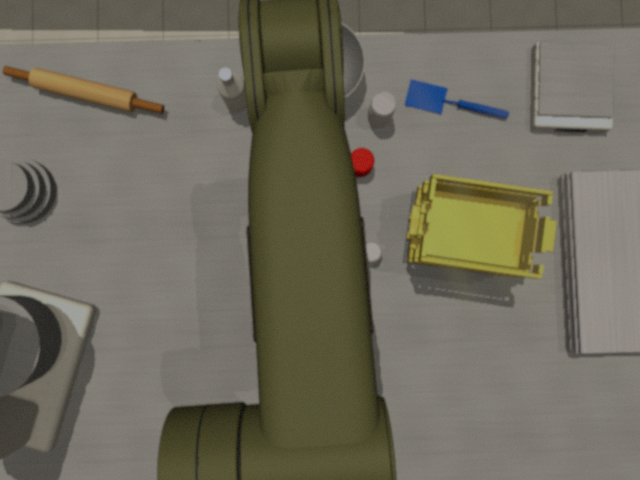

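The top tote is empty and centred on the stack (480,225), with its lip at right (545,235). Its rim is at 235 mm, where 237 is expected, and close to level. Handing in.

```bash
python3 -c "
from h import *
print(ticket.close_job())"
```

```text
the job is handed in; nothing more can be done
None
```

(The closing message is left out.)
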